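Hold the pastry case lid half open

ROBOT

A 6-joint arm with a two-finger parallel gripper is mounted at the origin on the work surface. World frame = base frame: x ahead of the robot, y to its left, z up, the work surface at z = 0. Lengths are in m, angles in rad, forces in N, time in s.
With the tool pointing down it reaches from about 0.325 to 0.775 m from the base axis. Payload 5.5 kg.
Tool frame: the origin (TCP) lies on the mounting face of the last link; the fingertips stand 182 mm ahead of it and the grasp point (between the pads) lies pinch_z ahead of it (pinch_z is the distance from the TCP to the grasp point, in m); z points along the fingers, y is the line along which they close (so a half turn about z gives the same grasp; the last joint's range is limited). The gripper opens to 88 mm and grips with 3 to 60 N. Pads are 20 mm wide; open, the fingers measure 115 mm over their backs; the gripper's body (75 mm by 178 mm) begins 61 mm behind the grasp point.
Start: joints at [-0.057, 0.091, 1.231, -0, 1.82, -0.057], TCP at [0.6, -0, 0.405] pointing down, gripper open.
Joint ranges: [-2.87, 2.87], [-0.86, 2.18], [0.17, 2.46], [-1.51, 4.65], [0.06, 2.69], [-2.65, 2.65]. Speed limits (rad/s): [2.57, 2.57, 3.01, 3.14, 3.14, 3.14].

INTERFACE

Orientations are given as a unit quaternion [x, y, z, w].
In Python, from workcell import * gives the robot as it stands.
- The arm moves only by the tool jog_arm, never from a script. Its argument "rows" is a list of rows, each a list of 2 entries, a list of its own where there are three numbers: the shift along the tool's x, y, z scaled (see below), then the turn, a rotation vector about the tool's x, y, z scaled (see below). A call has exactly 5 rows; each row is the pose to reach, as a shift and turn from the pose commanded when the call began, along the tool's axes at that moment, turning the shorter way round; what a row does not reach only later rows make up. The controller multiplies each number of a shift by 20 cm and each number of a turn by 360 degrees. A row lasts 1/8 s, in which the tool goes at most 62.5 mm and 10.7 degrees, less where a joint would pass 70% of its speed; a pose out of reach is approached as far as the arm can. A call with a number of a shift or a turn outside -1 to 1 is refused whole. A call with a gripper value outside its range is refused whole. "jaw" is the gripper command: -1 is shut, 1 is fully open, values between are in proportion, set as the call begins (left out, the last holds). The fingers move at their own pace and stop on an object; the grip force is fixed at half the most. Time passes only in rows, so rows that repeat a pose let the fingers close, or fill a call up. It gives the time, the measured TCP pose, the force, the opening and the grip force at its end, in the units of the state.
- read_state(): the state, without advancing time (a new reading comes with each control period).
- camera(name): name is "scene" or "side" or "wrist"; returns a dict with "img" (480x640x3 uint8, red, green, blue), "range_z" (480x640 float32, m along the optical axis (not along the pixel's ray), 0 where there is no reading), "intrinsics" (3x3 intrinsics, pixels), "R" (3x3) and "t" (3): a world point X has camera coordinates R X + t. Camera axes: x right, y down, z forward; pixel columns grow to the right and rows downward; lengths in m; the calibration is good to about 2 mm. A picture is of the moment at which its call begins.
- finish_job(): hands the job in; it is judged then, once.
The state is a dict: "time_s": time; "joints": joint angles; "joint_vel": joint speeds; "joint_torque": joint torques, N m; "ee_pos": TCP position; "orientation": TCP orientation; "wrist_force": force on the tool from outside, world axes, zero at the start; "ft_torque": the same for the moment, N m; "width": finger opening in m; "finger_force": force on a finger pad.
Only numpy, scipy, OpenCV 4.12 (cv2) and the standard library are available. Lean on these libraries where they do the work, as an engineer would, in place of code of your own. Each camera call takes 0.05 s, during which the arm holds its last target. There are 200 camera calls.

TASK

A pair of serving tongs has been left on the pastry case, on the flip lid over the ring-shaped cake. Lay the tongs flat in the empty steel tray on the counter, then lift that lid and hold it half open, at 45 degrees, so that a colleague on the far side can take the cake out. The lid falls shut when let go, so finish while you are still holding it steady there; leave the other lid shut and everything else where it stands.

Things in the scene. Friction and masses are not known exactly. Their poses are not given: they have to be found in the camera images.
- case: clear plastic pastry case with aluminium edges, fixed, 250 (x) by 420 (y) by 131 mm high; origin at the centre of its underside. Two bays, centred 105 mm to its +y (left) and -y (right), each under its own clear flip lid, 199 mm wide (y), 235 mm deep (x), top face 137 mm above the counter. Lids hinge along the edge nearest the robot (case x = -120 mm); their handles are at the far edge
- lid_left (a joint): hinge of the left (case +y) lid, rad: 0 = shut (lid level), positive = opening: its far edge swings up and back towards the robot; stop at 1.75. The lid weighs 0.35 to 0.6 kg, turns almost freely and falls shut from any angle under about 1.4; to hold it takes 2 to 5 N at the handle
- lid_right (a joint): hinge of the right (case -y) lid, rad: 0 = shut (lid level), positive = opening: its far edge swings up and back towards the robot; stop at 1.75. The lid weighs 0.35 to 0.6 kg, turns almost freely and falls shut from any angle under about 1.4; to hold it takes 2 to 5 N at the handle
- lid_left_handle (a point): middle of the left lid's handle bar: steel D handle, round bar 10 mm thick along the case's y axis, 96 mm between its legs, bar centre 35 mm above the lid's top face (172 mm above the counter when shut); from the hinge line 210 mm along the lid and 41 mm square to it
- lid_right_handle (a point): the same point on the right lid's handle
- lid_left_hinge (a point): middle of the left lid's hinge line (which runs along the case's y axis), 131 mm above the counter
- lid_right_hinge (a point): middle of the right lid's hinge line, 131 mm above the counter
- ring_cake: dark slate, 200 by 170 by 6 mm, with one brown ring-shaped cake (156 mm across, 54 mm high), standing in one of the two bays, under the lid to be held; which bay varies. Origin at the centre of the slate's underside
- tarts: the same kind of slate with four square tarts, in the other bay. Origin at the centre of its underside
- tongs: dark steel serving tongs, rigid, 70 to 120 g, 180 mm long (x), 44 mm wide over the jaws (at +x), 16 mm high, lying flat on the lid over the ring cake. Origin at the middle of the length, on the underside; z up. Between x = -35 and 35 mm the two arms run parallel, 34 mm wide over their outsides
- tongs_grip (a point): middle of the tongs, 8 mm above their underside: the place to grip them, across the 34 mm width (y), about the centre of mass
- tray: empty shallow steel tray standing loose on the counter to the left or right of the case, 265 (x) by 162 (y) by 20 mm, walls and floor 4 mm. Origin at the centre of its underside
- cake_stand: white ceramic cake stand, 176 mm across and 130 mm high with its six chocolates, on the other side of the case from the tray; leave alone. Origin at the centre of its foot
- plates: stack of small white plates, 116 mm across, 58 mm high, beyond the case; leave alone. Origin at the centre of its underside
- napkins: steel napkin dispenser, 75 by 115 by 106 mm, beyond the case; leave alone. Origin at the centre of its underside
Mind the look-alikes: they are no part of the job. There is more than one size of the tongs; the job needs the middle-sized.

How it is judged:
On the way, in this order (a step that is already met when the one before it is completed fails the run):
1. the tongs lie flat in the steel tray, let go, with both lids still shut (x of tongs in the frame of tray between -0.07 and 0.07 m and y of tongs in the frame of tray between -0.075 and 0.075 m and z of tongs in the frame of tray below 0.01 m and angle between tongs's own z axis and vertical below 0.12 rad and contact force between tongs and the fingers below 0.1 N and linear speed of tongs below 0.03 m/s and value of joint each of lid_left, lid_right below 0.08 rad), for 0.2 s.
2. the lid over the ring cake is open at 45 degrees, held by the fingers (((y of ring_cake in the frame of case above 0 m and (value of joint lid_left between 0.663 and 0.908 rad and velocity of joint lid_left between -0.08 and 0.08 rad/s and contact force between lid_left and the fingers above 0.8 N and contact force between lid_left and tongs below 0.05 N and value of joint lid_right below 0.05 rad)) or (y of ring_cake in the frame of case below 0 m and (value of joint lid_right between 0.663 and 0.908 rad and velocity of joint lid_right between -0.08 and 0.08 rad/s and contact force between lid_right and the fingers above 0.8 N and contact force between lid_right and tongs below 0.05 N and value of joint lid_left below 0.05 rad)))), for 0.3 s.
At the end, for the whole second after the job is handed in: The fingers hold (over 0.8 N) the lid over the ring cake steady (under 0.08 rad/s) at 45 degrees, give or take 7 (0.663 to 0.908 rad). The other lid is shut (under 0.05 rad). The tongs lie flat, still and untouched on the floor of the steel tray (x of tongs in the frame of tray between -0.07 and 0.07 m and y of tongs in the frame of tray between -0.075 and 0.075 m and z of tongs in the frame of tray below 0.01 m and angle between tongs's own z axis and vertical below 0.12 rad and contact force between tongs and the fingers below 0.1 N and linear speed of tongs below 0.03 m/s and ((y of ring_cake in the frame of case above 0 m and (value of joint lid_left between 0.663 and 0.908 rad and velocity of joint lid_left between -0.08 and 0.08 rad/s and contact force between lid_left and the fingers above 0.8 N and contact force between lid_left and tongs below 0.05 N and value of joint lid_right below 0.05 rad)) or (y of ring_cake in the frame of case below 0 m and (value of joint lid_right between 0.663 and 0.908 rad and velocity of joint lid_right between -0.08 and 0.08 rad/s and contact force between lid_right and the fingers above 0.8 N and contact force between lid_right and tongs below 0.05 N and value of joint lid_left below 0.05 rad)))); the arm keeps its last pose, push and grip.
It fails at once if the other lid was opened (over 0.15 rad) ((y of ring_cake in the frame of case above 0 m and value of joint lid_right above 0.15 rad) or (y of ring_cake in the frame of case below 0 m and value of joint lid_left above 0.15 rad)).
It fails at once if the cake stand, plates, napkin dispenser or a slate of pastries was moved (over 30 mm) (distance of any of cake_stand, plates, napkins, ring_cake, tarts from where it was at the start of the episode above 0.03 m).
It also fails if it takes over 61 s, if anything falls off the work surface, if the arm or the gripper's body presses on something with over 40 N, if the wrist force passes 120 N, or if a joint passes its speed limit or range.

## Working session

There is one attempt and no reset: what is moved stays moved. The work goes in short steps, Python scripts to look and compute and a tool call to move; the robot and the scene stay as the last step left them, time stands still between calls to the robot, and variables do not carry over. Pictures are saved under pics/ and viewed, at most 10 in all, crops included, and the job is handed in when it is done.

Besides the shell and the picture viewer there is one more tool, called after ">>>" by a JSON object that holds its "method" and its "body". jog_arm: Moves the arm, as the interface text tells. Its arguments: {"type":"object","properties":{"rows":{"type":"array"},"jaw":{"type":"number"}},"required":["rows"]}

```bash
ls; mkdir -p pics
python3 - <<'E'
from workcell import *
import cv2,numpy as np
print(read_state())
for n in ["scene","side"]:
    c=camera(n); cv2.imwrite(f"pics/{n}0.png",c["img"][:,:,::-1]); np.savez(f"{n}0.npz",**c)
    print(n,c["intrinsics"].tolist(),(-c["R"].T@c["t"]).round(3),c["R"].round(3).tolist())
E
```

```text
pics
{'time_s': 0.0, 'joints': array([-5.67358957e-02,  9.18533146e-02,  1.23186329e+00, -3.10221964e-05,
        1.81982132e+00, -5.67075660e-02]), 'joint_vel': array([ 0.00115246,  0.00082882, -0.00055894,  0.00015563,  0.0019186 ,
        0.00023322]), 'joint_torque': array([-3.13584051e-04, -4.46447504e+01, -4.06449509e+01,  6.96761138e-02,
        2.93726998e-02, -1.50731516e-04]), 'ee_pos': array([ 6.00052601e-01, -3.13417346e-05,  4.03522631e-01]), 'orientation': array([ 7.07119155e-01,  7.07093738e-01, -6.58878314e-04, -7.15627533e-04]), 'wrist_force': array([0.08417919, 0.66285425, 0.06237863]), 'ft_torque': array([ 0.01624529,  0.01549811, -0.01614523]), 'finger_force': 0.0, 'width': 0.08805783461007247}
scene [[509.97167703796856, 0.0, 327.06824003088025], [0.0, 509.97167703796856, 232.7373485966236], [0.0, 0.0, 1.0]] [ 0.885 -0.517  0.964] [[0.811, 0.585, -0.01], [0.461, -0.65, -0.603], [-0.359, 0.485, -0.797]]
side [[517.5654865762637, 0.0, 317.9360586043795], [0.0, 517.5654865762637, 238.94722993991218], [0.0, 0.0, 1.0]] [ 0.205 -0.831  1.109] [[0.942, -0.335, 0.007], [-0.242, -0.697, -0.675], [0.231, 0.634, -0.738]]
```

View pics/scene0.png

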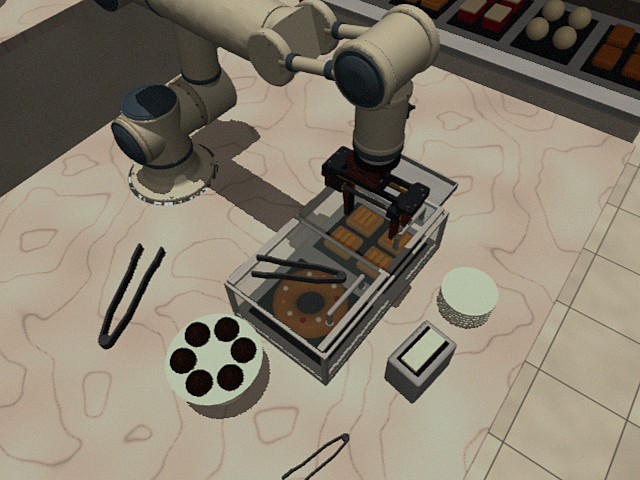

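View pics/side0.png

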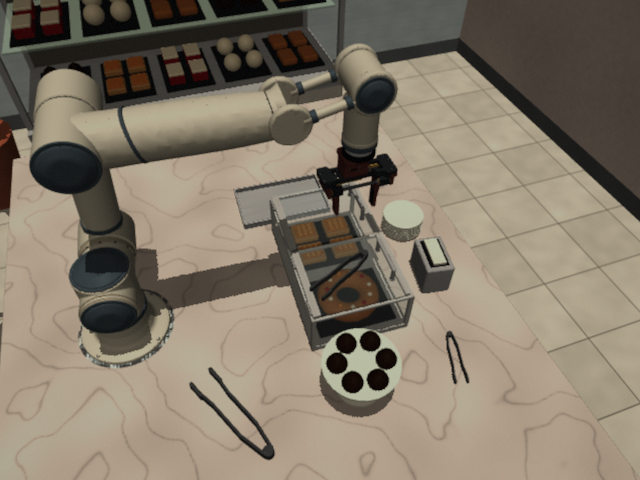

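```bash
cat > h.py <<'E'
import numpy as np,cv2
def pts(c):
    K=c["intrinsics"];z=c["range_z"].astype(float);v,u=np.mgrid[:480,:640]
    P=np.stack([(u-K[0,2])/K[0,0]*z,(v-K[1,2])/K[1,1]*z,z],-1)
    W=(P-c["t"])@c["R"]; W[z<=0]=np.nan; return W
def ray(c,uv,h):
    K=c["intrinsics"];o=-c["R"].T@c["t"];d=c["R"].T@np.array([(uv[0]-K[0,2])/K[0,0],(uv[1]-K[1,2])/K[1,1],1.])
    return o+d*(h-o[2])/d[2]
E
python3 - <<'E'
from h import *
for n in ["scene","side"]:
    c=dict(np.load(f"{n}0.npz"));W=pts(c);x,y,z=W[...,0],W[...,1],W[...,2]
    roi=(x>.35)&(x<.85)&(y>-.45)&(y<.5)
    print(n)
    for lo,hi in [(.12,.133),(.133,.14),(.14,.15),(.15,.16),(.16,.18),(.18,.21)]:
        m=roi&(z>lo)&(z<hi);print(lo,hi,m.sum(),[np.nanpercentile(a[m],[1,50,99]).round(3).tolist() for a in (x,y)] if m.sum() else '')
    im=c["img"][150:390,200:520] if n=="scene" else c["img"][160:360,220:487]
    zz=z[150:390,200:520] if n=="scene" else z[160:360,220:487]
    hm=cv2.applyColorMap(np.clip(np.nan_to_num(zz)*1200,0,255).astype(np.uint8),cv2.COLORMAP_JET)
    cv2.imwrite(f"pics/{n}crop.png",cv2.resize(im[:,:,::-1],(800,600),interpolation=cv2.INTER_CUBIC))
    cv2.imwrite(f"pics/{n}h.png",cv2.resize(hm,(800,600),interpolation=cv2.INTER_NEAREST))
E
```

```text
scene
0.12 0.133 3288 [[0.426, 0.542, 0.685], [-0.396, -0.225, 0.171]]
0.133 0.14 14466 [[0.429, 0.557, 0.669], [-0.222, -0.069, 0.165]]
0.14 0.15 994 [[0.428, 0.545, 0.671], [-0.217, -0.113, 0.148]]
0.15 0.16 559 [[0.443, 0.54, 0.652], [-0.18, -0.12, 0.128]]
0.16 0.18 557 [[0.631, 0.641, 0.654], [-0.179, -0.09, 0.131]]
0.18 0.21 2 [[0.634, 0.637, 0.639], [-0.173, -0.131, -0.089]]
side
0.12 0.133 2068 [[0.416, 0.496, 0.677], [-0.399, -0.282, 0.145]]
0.133 0.14 5044 [[0.421, 0.538, 0.669], [-0.227, -0.065, 0.183]]
0.14 0.15 5572 [[0.424, 0.53, 0.664], [-0.22, -0.042, 0.182]]
0.15 0.16 419 [[0.437, 0.529, 0.644], [-0.18, -0.123, 0.129]]
0.16 0.18 222 [[0.561, 0.634, 0.647], [-0.18, -0.094, 0.13]]
0.18 0.21 68 [[0.629, 0.635, 0.647], [-0.176, -0.095, 0.13]]
```

View pics/scenecrop.png

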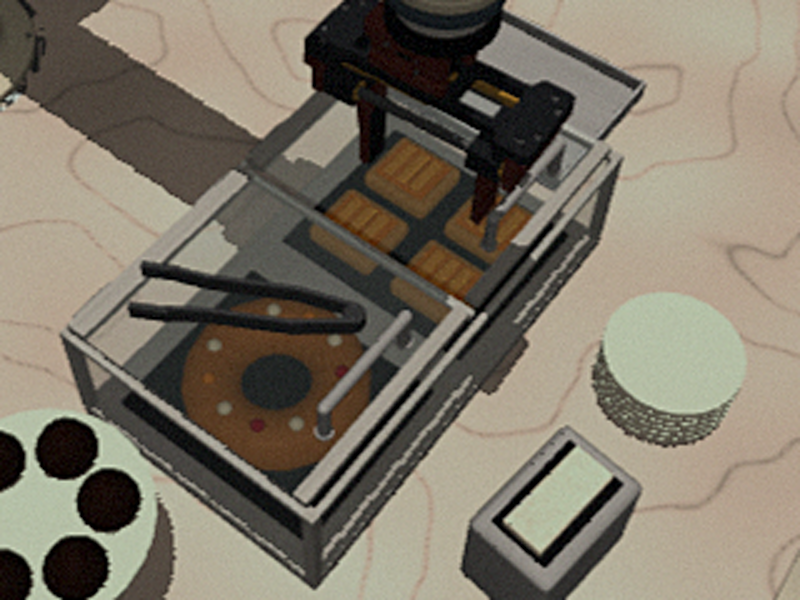

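View pics/sidecrop.png

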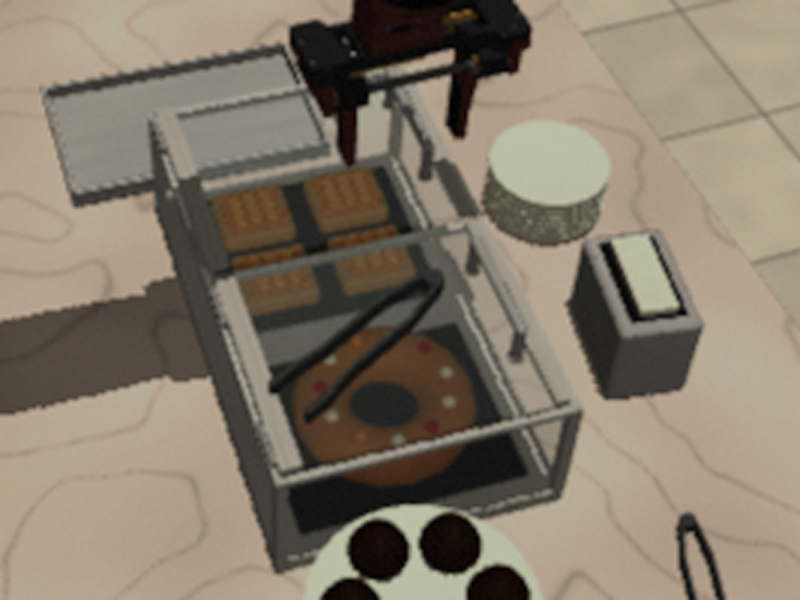

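Run:
```python
from h import *
import workcell; print({k:v for k,v in vars(workcell).items() if isinstance(v,(int,float))and k[0]!='_'})
c={n:dict(np.load(f"{n}0.npz")) for n in ["scene","side"]}
for n in c:
    W=pts(c[n]);x,y,z=W[...,0],W[...,1],W[...,2];im=c[n]["img"].astype(int);v=im.max(-1);s=v-im.min(-1)
    m=(v<70)&(z>.138)&(z<.165)&(x>.43)&(x<.66)&(y<0)&(y>-.21)
    m=cv2.morphologyEx(m.astype(np.uint8),cv2.MORPH_OPEN,np.ones((2,2)))
    q=np.argwhere(m)[:,::-1].astype(float); P=np.array([ray(c[n],u,.150)[:2] for u in q])
    r=cv2.minAreaRect(P.astype(np.float32)*1000);print(n,"tongs",len(q),r,cv2.boxPoints(r).round().tolist())
    mu=P.mean(0)
    # handle
    m=(z>.163)&(z<.19)&(x>.6)&(x<.67)&(y<-.04)&(y>-.2); 
    if m.sum(): print("handle",m.sum(),np.nanmedian(x[m]),np.nanpercentile(y[m],[0,2,98,100]).round(3))
    # tray
    m=(y>.18)&(y<.5)&(x>.25)&(x<.8)&(z<.035)&(s<22)
    m=cv2.morphologyEx(m.astype(np.uint8),cv2.MORPH_OPEN,np.ones((3,3)))
    k,l,st,ce=cv2.connectedComponentsWithStats(m);i=1+st[1:,4].argmax();q=np.argwhere(l==i)[:,::-1]
    P=np.array([ray(c[n],u,.018)[:2] for u in q]);r=cv2.minAreaRect(P.astype(np.float32)*1000);print("tray",len(q),st[i],r,cv2.boxPoints(r).round().tolist())
f=lambda n,u,v,h: ray(c[n],((200+u/2.5,150+v/2.5) if n=="scene" else (220+u*267/800,160+v/3)),h).round(3)[:2]
for n,L in dict(scene=[("tong hinge",362,318,.147),("jaw1",135,308,.147),("jaw2",147,268,.147),("hbar r",325,408,.172),("hbar l",407,318,.172),("case NR",65,333,.131),("case FR",315,515,.131),("case FL",618,157,.131)],
  side=[("tong hinge",437,280,.147),("jaw1",275,387,.147),("jaw2",310,415,.147),("hbar r",517,333,.172),("hbar l",470,252,.172),("case NR",275,482,.131),("case FR",580,410,.131),("tray NL",45,90,.02),("tray FL",283,46,.02),("tray NR",77,203,.02),("tray FR",328,150,.02)]).items():
    for a,u,v,h in L: print(n,a,f(n,u,v,h))
```

```text
{'pinch_z': 0.1633}
scene tongs 1083 ((545.3834228515625, -100.429443359375), (176.38165283203125, 203.68690490722656), 88.27372741699219) [[441.0, -186.0], [645.0, -192.0], [650.0, -15.0], [446.0, -9.0]]
handle 316 0.6373890582858218 [-0.18  -0.179 -0.079 -0.076]
tray 1413 [ 391  155   67   51 1413] ((551.8435668945312, 334.3156433105469), (95.0193099975586, 173.52313232421875), 86.71202087402344) [[462.0, 292.0], [636.0, 282.0], [641.0, 377.0], [468.0, 387.0]]
side tongs 1480 ((544.6505737304688, -114.04212951660156), (226.0039825439453, 206.9038848876953), 0.5649886727333069) [[431.0, -12.0], [433.0, -219.0], [659.0, -216.0], [657.0, -9.0]]
handle 171 0.6316245561348478 [-0.181 -0.179 -0.077 -0.074]
tray 1951 [ 235  175   85   54 1951] ((497.004150390625, 298.0201110839844), (178.8745880126953, 267.96337890625), 87.10792541503906) [[359.0, 215.0], [626.0, 202.0], [635.0, 381.0], [368.0, 394.0]]
scene tong hinge [ 0.606 -0.086]
scene jaw1 [ 0.46  -0.179]
scene jaw2 [ 0.444 -0.145]
scene hbar r [ 0.635 -0.175]
scene hbar l [ 0.641 -0.08 ]
scene case NR [ 0.423 -0.22 ]
scene case FR [ 0.665 -0.229]
scene case FL [0.685 0.179]
side tong hinge [ 0.602 -0.088]
side jaw1 [ 0.441 -0.147]
side jaw2 [ 0.457 -0.181]
side hbar r [ 0.629 -0.178]
side hbar l [ 0.629 -0.088]
side case NR [ 0.416 -0.219]
side case FR [ 0.661 -0.235]
side tray NL [0.371 0.385]
side tray FL [0.629 0.37 ]
side tray NR [0.363 0.216]
side tray FR [0.619 0.205]
```

>>> {"method": "jog_arm", "body": {"rows": [[[-0.2,-0.12,0],[0,0,0.029]],[[-0.4,-0.23,0],[0,0,0.058]],[[-0.6,-0.34,0],[0,0,0.087]],[[-0.625,-0.36,0],[0,0,0.116]],[[-0.625,-0.36,0],[0,0,0.145]]]}}

```text
time_s: 0.72
ee_pos: [0.5275, -0.1259, 0.4042]
orientation: [0.947, 0.32, -0.0, -0.0]
wrist_force: [0.0, 1.4, -0.0]
width: 0.0881
finger_force: 0.0
```

>>> {"method": "jog_arm", "body": {"rows": [[[0,0,0],[0,0,0.028]],[[0,0,0],[0,0,0.033]],[[0,0,0],[0,0,0.033]],[[0,0,0],[0,0,0.033]],[[0,0,0],[0,0,0.033]]]}}

```text
time_s: 1.35
ee_pos: [0.528, -0.1249, 0.4046]
orientation: [0.974, 0.225, -0.0, -0.0]
wrist_force: [-0.8, -0.4, 0.2]
width: 0.0876
finger_force: 0.0
```

Run:
```python
from h import *
from workcell import *
from scipy.spatial.transform import Rotation as R
c=camera("wrist");np.savez("w1.npz",**c);s=read_state()
print(s["ee_pos"],R.from_quat(s["orientation"]).as_matrix().round(3).tolist())
cv2.imwrite("pics/w1.png",c["img"][:,:,::-1])
```

```text
[ 0.52803406 -0.12497712  0.40462972] [[0.899, 0.438, -0.0], [0.438, -0.899, 0.0], [0.0, -0.0, -1.0]]
```

View pics/w1.png

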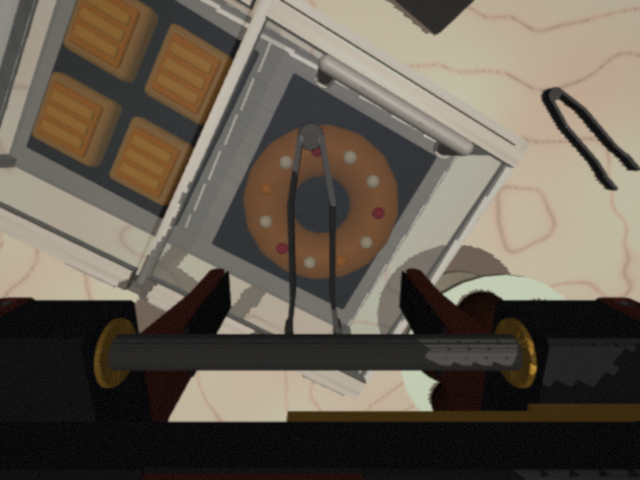

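Run:
```python
from h import *
c=dict(np.load("w1.npz"))
for a,u,v,h in [("hinge end",311,124,.153),("armL",291,300,.153),("armR",335,300,.153),("h1",325,70,.172),("h2",464,146,.172),("mid bar",394,107,.172),("jawL",288,330,.15),("jawR",341,330,.15)]: print(a,ray(c,(u,v),h).round(4)[:2])
```

```text
hinge end [ 0.6043 -0.0851]
armL [ 0.4858 -0.1258]
armR [ 0.5002 -0.1552]
h1 [ 0.6333 -0.0803]
h2 [ 0.6324 -0.175 ]
mid bar [ 0.6332 -0.1258]
jawL [ 0.4606 -0.1347]
jawR [ 0.4786 -0.1715]
```

>>> {"method": "jog_arm", "body": {"rows": [[[-0.01,0,0.1],[0,0,0]],[[-0.02,0,0.2],[0,0,0]],[[-0.02,0,0.3],[0,0,0]],[[-0.02,0,0.38],[0,0,0]],[[-0.02,0,0.41],[0,0,0]]]}}

```text
time_s: 2.02
ee_pos: [0.5243, -0.1267, 0.3212]
orientation: [0.975, 0.224, -0.001, -0.0]
wrist_force: [-0.1, 0.2, 0.4]
width: 0.0879
finger_force: 0.0
```

>>> {"method": "jog_arm", "body": {"rows": [[[0,0,0],[0,0,0]],[[0,0,0],[0,0,0]],[[0,0,0],[0,0,0]],[[0,0,0],[0,0,0]],[[0,0,0],[0,0,0]]], "jaw": -1}}

```text
time_s: 2.65
ee_pos: [0.5244, -0.1268, 0.3228]
orientation: [0.975, 0.224, 0.0, 0.0]
wrist_force: [-0.4, -0.3, 1.2]
width: 0.041
finger_force: 0.0
```

>>> {"method": "jog_arm", "body": {"rows": [[[0,0,0],[0,0,0]],[[0,0,0],[0,0,0]],[[0,0,0],[0,0,0]],[[0,0,0],[0,0,0]],[[0,0,0],[0,0,0]]]}}

```text
time_s: 3.28
ee_pos: [0.5244, -0.1267, 0.3227]
orientation: [0.975, 0.224, 0.0, -0.0]
wrist_force: [-0.3, 0.9, 1.2]
width: 0.0339
finger_force: 30.0
```

>>> {"method": "jog_arm", "body": {"rows": [[[0,0,-0.05],[0,0,0]],[[0,0,-0.15],[0,0,0]],[[0,0,-0.3],[0,0,0]],[[0,0,-0.45],[0,0,0]],[[0,0,-0.5],[0,0,0]]]}}

```text
time_s: 3.9
ee_pos: [0.5243, -0.1268, 0.4264]
orientation: [0.975, 0.224, 0.002, 0.001]
wrist_force: [-0.1, -0.4, -0.5]
width: 0.0337
finger_force: 30.0
```

>>> {"method": "jog_arm", "body": {"rows": [[[0.06,-0.15,0],[0,0,0]],[[0.14,-0.35,0],[0,0,0]],[[0.24,-0.6,0],[0,0,0]],[[0.34,-0.84,0],[0,0,0]],[[0.395,-0.98,0],[0,0,0]]]}}

```text
time_s: 4.53
ee_pos: [0.5094, 0.0862, 0.4224]
orientation: [0.974, 0.225, -0.0, -0.0]
wrist_force: [0.7, -0.2, -0.7]
width: 0.0337
finger_force: 30.0
```

>>> {"method": "jog_arm", "body": {"rows": [[[0.1,-0.24,0],[0,0,0.016]],[[0.2,-0.48,0],[0,0,0.032]],[[0.29,-0.72,0],[0,0,0.05]],[[0.36,-0.9,0],[0,0,0.068]],[[0.395,-0.98,0],[0,0,0.082]]]}}

```text
time_s: 5.15
ee_pos: [0.4947, 0.297, 0.4219]
orientation: [0.999, -0.032, -0.001, 0.0]
wrist_force: [0.7, -0.4, -0.9]
width: 0.0335
finger_force: 30.0
```

>>> {"method": "jog_arm", "body": {"rows": [[[0,0,0.2],[0,0,0]],[[0,0,0.4],[0,0,0]],[[0,0,0.55],[0,0,0]],[[0,0,0.6],[0,0,0]],[[0,0,0.6],[0,0,0]]]}}

```text
time_s: 5.78
ee_pos: [0.4952, 0.2948, 0.3025]
orientation: [1.0, -0.031, -0.0, 0.0]
wrist_force: [0.8, 1.0, -0.4]
width: 0.0336
finger_force: 30.0
```

Run:
```python
from h import *
from workcell import *
a=camera("wrist")["img"];s=camera("side")["img"][130:330,200:467]
cv2.imwrite("pics/w2.png",np.hstack([cv2.resize(a,(400,300)),cv2.resize(s,(400,300))])[:,:,::-1])
```

```text
(no output)
```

View pics/w2.png

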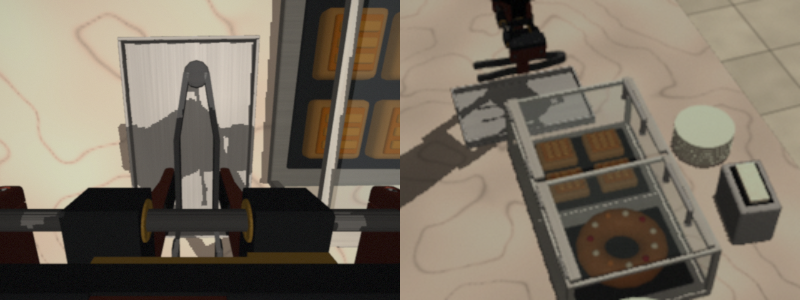

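>>> {"method": "jog_arm", "body": {"rows": [[[0,-0.05,0.1],[0,0,0]],[[0,-0.05,0.24],[0,0,0]],[[0,-0.05,0.38],[0,0,0]],[[0,-0.05,0.48],[0,0,0]],[[0,-0.05,0.53],[0,0,0]]]}}

```text
time_s: 6.5
ee_pos: [0.4955, 0.305, 0.195]
orientation: [1.0, -0.031, -0.001, 0.0]
wrist_force: [-0.6, -0.3, -0.9]
width: 0.0339
finger_force: 30.0
```

>>> {"method": "jog_arm", "body": {"rows": [[[0,0,0.005],[0,0,0]],[[0,0,0.01],[0,0,0]],[[0,0,0.015],[0,0,0]],[[0,0,0.02],[0,0,0]],[[0,0,0.02],[0,0,0]]]}}

```text
time_s: 7.12
ee_pos: [0.4958, 0.3049, 0.1928]
orientation: [1.0, -0.031, 0.0, -0.0]
wrist_force: [-0.2, 0.8, -0.8]
width: 0.0341
finger_force: 30.0
```

Release (partial opening), then retract.

>>> {"method": "jog_arm", "body": {"rows": [[[0,0,0.008],[0,0,0]],[[0,0,0.008],[0,0,0]],[[0,0,0.008],[0,0,0]],[[0,0,0.008],[0,0,0]],[[0,0,0.008],[0,0,0]]]}}

```text
time_s: 7.75
ee_pos: [0.4958, 0.3049, 0.1911]
orientation: [1.0, -0.031, 0.0, -0.0]
wrist_force: [0.0, -0.5, -1.2]
width: 0.034
finger_force: 30.0
```

>>> {"method": "jog_arm", "body": {"rows": [[[0,0,0],[0,0,0]],[[0,0,0],[0,0,0]],[[0,0,0],[0,0,0]],[[0,0,0],[0,0,0]],[[0,0,0],[0,0,0]]], "jaw": 0.3}}

```text
time_s: 8.38
ee_pos: [0.4958, 0.3049, 0.1911]
orientation: [1.0, -0.031, 0.0, -0.0]
wrist_force: [0.5, -0.8, 0.6]
width: 0.0568
finger_force: 0.0
```

>>> {"method": "jog_arm", "body": {"rows": [[[0,0,-0.1],[0,0,0]],[[0,0,-0.3],[0,0,0]],[[0,0,-0.55],[0,0,0]],[[0,0,-0.8],[0,0,0]],[[0,0,-0.95],[0,0,0]]]}}

```text
time_s: 9.0
ee_pos: [0.4955, 0.3047, 0.3865]
orientation: [1.0, -0.031, 0.003, -0.001]
wrist_force: [-0.8, 0.1, 0.4]
width: 0.0573
finger_force: 0.0
```

Run:
```python
from h import *
from workcell import *
a=camera("wrist")["img"];cs=camera("side");s=cs["img"][130:330,200:467]
cv2.imwrite("pics/w3.png",np.hstack([cv2.resize(a,(400,300)),cv2.resize(s,(400,300))])[:,:,::-1])
```

```text
(no output)
```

View pics/w3.png

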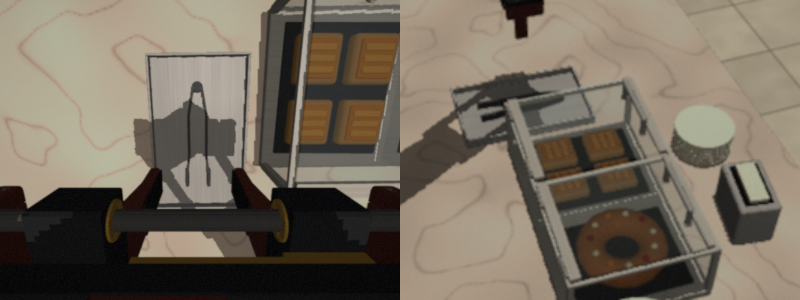

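>>> {"method": "jog_arm", "body": {"rows": [[[0.06,0.15,-0.1],[0,0,0]],[[0.14,0.35,-0.1],[0,0,0]],[[0.24,0.6,-0.1],[0,0,0]],[[0.34,0.84,-0.1],[0,0,0]],[[0.41,1.0,-0.1],[0,0,0]]]}}

```text
time_s: 9.72
ee_pos: [0.5654, 0.0979, 0.3997]
orientation: [0.999, -0.032, -0.001, 0.0]
wrist_force: [-0.5, 0.0, 0.0]
width: 0.0572
finger_force: 0.0
```

>>> {"method": "jog_arm", "body": {"rows": [[[0.1,0.25,0],[0,0,-0.02]],[[0.2,0.5,0],[0,0,-0.045]],[[0.3,0.73,0],[0,0,-0.07]],[[0.37,0.9,0],[0,0,-0.095]],[[0.41,1.0,0],[0,0,-0.117]]]}}

```text
time_s: 10.35
ee_pos: [0.6346, -0.1067, 0.3991]
orientation: [0.944, 0.331, -0.001, -0.001]
wrist_force: [-0.8, -0.4, 0.3]
width: 0.0573
finger_force: 0.0
```

>>> {"method": "jog_arm", "body": {"rows": [[[0,0,0],[0,0,-0.028]],[[0,0,0],[0,0,-0.056]],[[0,0,0],[0,0,-0.084]],[[0,0,0],[0,0,-0.112]],[[0,0,0],[0,0,-0.14]]]}}

```text
time_s: 10.98
ee_pos: [0.6343, -0.1046, 0.3995]
orientation: [0.712, 0.702, -0.001, -0.001]
wrist_force: [-0.8, -0.1, -0.3]
width: 0.057
finger_force: 0.0
```

Run:
```python
from h import *
from workcell import *
from scipy.spatial.transform import Rotation as R
c=camera("wrist");s=read_state();np.savez("w4.npz",**c)
M=R.from_quat(s["orientation"]).as_matrix()
print(s["ee_pos"],M.round(3).tolist(),s["joints"].round(2))
print("shift",(M.T@(np.array([.633,-.127,.172+.1633])-s["ee_pos"])).round(4))
cv2.imwrite("pics/w4.png",c["img"][:,:,::-1])
```

```text
[ 0.6342841  -0.10464751  0.39955511] [[0.006, 1.0, -0.002], [1.0, -0.006, 0.0], [0.0, -0.002, -1.0]] [-0.22  0.21  1.11  0.    1.82 -0.21]
shift [-0.0224 -0.001   0.0642]
```

View pics/w4.png

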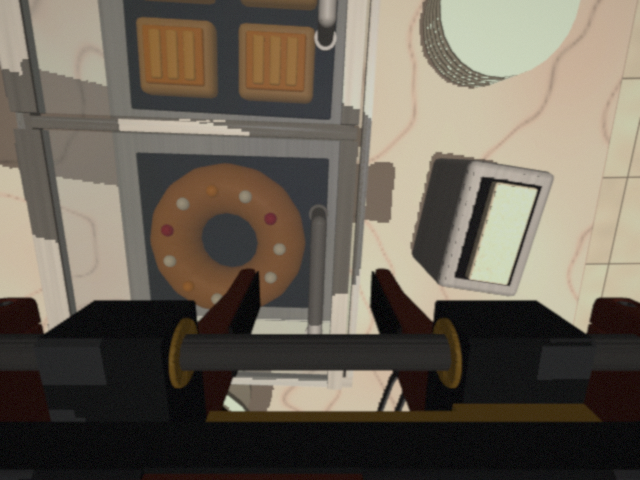

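>>> {"method": "jog_arm", "body": {"rows": [[[-0.06,0,0.05],[0,0,0]],[[-0.11,0,0.13],[0,0,0]],[[-0.11,0,0.22],[0,0,0]],[[-0.11,0,0.29],[0,0,0]],[[-0.11,0,0.32],[0,0,0]]]}}

```text
time_s: 11.65
ee_pos: [0.6338, -0.1264, 0.3351]
orientation: [0.714, 0.7, -0.001, -0.001]
wrist_force: [0.4, 0.0, 0.5]
width: 0.0572
finger_force: 0.0
```

>>> {"method": "jog_arm", "body": {"rows": [[[0,0,0],[0,0,0]],[[0,0,0],[0,0,0]],[[0,0,0],[0,0,0]],[[0,0,0],[0,0,0]],[[0,0,0],[0,0,0]]], "jaw": -1}}

```text
time_s: 12.28
ee_pos: [0.634, -0.1266, 0.3372]
orientation: [0.714, 0.7, 0.0, 0.0]
wrist_force: [-0.6, 0.3, 0.1]
width: 0.0107
finger_force: 0.6
```

>>> {"method": "jog_arm", "body": {"rows": [[[0,0,0],[0,0,0]],[[0,0,0],[0,0,0]],[[0,0,0],[0,0,0]],[[0,0,0],[0,0,0]],[[0,0,0],[0,0,0]]]}}

```text
time_s: 12.9
ee_pos: [0.6341, -0.1266, 0.3373]
orientation: [0.714, 0.7, 0.0, 0.0]
wrist_force: [2.5, -0.3, 0.8]
width: 0.0093
finger_force: 30.0
```

Run:
```python
from workcell import *
import numpy as np
from scipy.spatial.transform import Rotation as R
s=read_state();print(s["width"],s["finger_force"],s["wrist_force"])
p=s["ee_pos"];M=R.from_quat(s["orientation"]).as_matrix()
h=p+M[:,2]*pinch_z;print(h)
# hinge relative to bar: -210 mm in x, -41 in z ; tool turns with the lid
H=h-np.array([.210,0,.041]);print("hinge",H)
for d in range(5,50,5):
    Q=R.from_euler("y",-d,degrees=True);t=H+Q.apply(p-H)
    print(d,(M.T@(t-p)/.2).round(3),((R.from_matrix(M).inv()*Q*R.from_matrix(M)).as_rotvec()/2/np.pi).round(4),t.round(3))
```

```text
0.00928883195519678 29.96915191411972 [ 2.50597817 -0.34889122  0.79531086]
[ 0.63419342 -0.12666839  0.17398134]
hinge [ 0.42419342 -0.12666839  0.13298134]
5 [-0.002 -0.093 -0.088] [-0.0139  0.0003  0.    ] [ 0.615 -0.127  0.355]
10 [-0.004 -0.193 -0.167] [-0.0278  0.0005  0.    ] [ 0.595 -0.127  0.371]
15 [-0.006 -0.3   -0.237] [-0.0417  0.0008  0.    ] [ 0.574 -0.127  0.385]
20 [-0.008 -0.412 -0.298] [-0.0555  0.001   0.    ] [ 0.552 -0.127  0.397]
25 [-0.01  -0.53  -0.348] [-0.0694  0.0013  0.    ] [ 0.528 -0.127  0.407]
30 [-0.012 -0.651 -0.388] [-0.0833  0.0016  0.    ] [ 0.504 -0.127  0.415]
35 [-0.015 -0.775 -0.418] [-0.0972  0.0018  0.    ] [ 0.479 -0.127  0.421]
40 [-0.017 -0.902 -0.436] [-0.1111  0.0021  0.    ] [ 0.454 -0.127  0.424]
45 [-0.019 -1.029 -0.444] [-0.125   0.0024  0.    ] [ 0.428 -0.127  0.426]
```

>>> {"method": "jog_arm", "body": {"rows": [[[-0.001,-0.037,-0.036],[-0.0056,0,0]],[[-0.003,-0.093,-0.088],[-0.0139,0.0003,0]],[[-0.004,-0.193,-0.167],[-0.0278,0.0005,0]],[[-0.006,-0.3,-0.237],[-0.0417,0.0008,0]],[[-0.008,-0.412,-0.298],[-0.0555,0.001,0]]]}}

```text
time_s: 13.52
ee_pos: [0.5508, -0.1258, 0.3965]
orientation: [0.702, 0.69, 0.125, 0.121]
wrist_force: [1.8, 4.8, -1.3]
width: 0.0093
finger_force: 30.0
```

>>> {"method": "jog_arm", "body": {"rows": [[[-0.002,-0.093,-0.088],[-0.0139,0.0003,0]],[[-0.004,-0.193,-0.167],[-0.0278,0.0005,0]],[[-0.006,-0.3,-0.237],[-0.0417,0.0008,0]],[[-0.008,-0.412,-0.298],[-0.0555,0.001,0]],[[-0.01,-0.53,-0.348],[-0.0694,0.0013,0]]]}}

```text
time_s: 14.15
ee_pos: [0.4273, -0.1243, 0.425]
orientation: [0.658, 0.648, 0.276, 0.266]
wrist_force: [1.2, 13.3, -1.6]
width: 0.0094
finger_force: 30.0
```

>>> {"method": "jog_arm", "body": {"rows": [[[0,0,0],[0,0,0]],[[0,0,0],[0,0,0]],[[0,0,0],[0,0,0]],[[0,0,0],[0,0,0]],[[0,0,0],[0,0,0]]]}}

```text
time_s: 14.78
ee_pos: [0.4281, -0.1247, 0.425]
orientation: [0.659, 0.648, 0.275, 0.265]
wrist_force: [2.2, 11.5, -0.2]
width: 0.0089
finger_force: 30.1
```

Run:
```python
from h import *
from workcell import *
from scipy.spatial.transform import Rotation as R
s=read_state();M=R.from_quat(s["orientation"]).as_matrix();h=s["ee_pos"]+M[:,2]*pinch_z-np.array([.4242,0,.133])
print("lid deg by bar",np.degrees(np.arctan2(h[2],h[0])-np.arctan2(41,210)),"radius",np.hypot(h[0],h[2]),"tilt",np.degrees(np.arctan2(M[0,2],-M[2,2])),s["joint_vel"].round(3),s["wrist_force"],s["width"],s["finger_force"])
a=camera("scene")["img"][100:400,150:550];b=camera("side")["img"][100:400,150:550]
cv2.imwrite("pics/end.png",np.hstack([a,b])[:,:,::-1])
```

```text
lid deg by bar 44.912148765083856 radius 0.21273709151455764 tilt 44.87640303692335 [ 0.     0.     0.    -0.001  0.001  0.001] [ 2.18317569 11.48338608 -0.20650867] 0.008907192194269201 30.06828546524048
```

View pics/end.png

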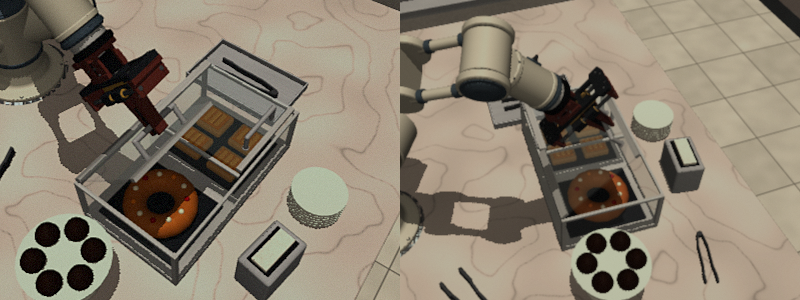

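The right lid is open at about 45° with its bar in the fingers. The left lid is shut, and the tongs lie in the tray.

```bash
python3 -c "
from workcell import *
print(finish_job())"
```

```text
the job is handed in; nothing more can be done
None
```

The job is handed in: the tongs lie flat in the steel tray, and the gripper is holding the lid over the ring cake (the right one) steady at about 45° with the left lid shut; `finish_job()` gave no verdict.

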